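# Fit the second arm to a bench stock rack and shelve a strip on it

## Robot

A 7-joint arm with a two-finger parallel gripper is mounted at the origin on a cart in front of the work surface, level with it; the furniture and walls round the work are solid. World frame = base frame: x ahead of the robot, y to its left, z up, the work surface at z = 0. Lengths are in mm, angles in rad, forces in N, time in s.
With the tool pointing down it reaches from about 425 to 875 mm from the base axis. Payload 8.4 kg.
Tool frame: the origin (TCP) lies midway between the tips of the shut fingers; the grasp point (between the pads) lies 19 mm behind it; z points along the fingers, y is the line along which they close (so a half turn about z gives the same grasp; the last joint's range is limited). The gripper opens to 87 mm and grips with 3 to 60 N. Pads are 19 mm wide; open, the fingers measure 117 mm over their backs; the gripper's body (75 mm by 190 mm) begins 51 mm behind the grasp point.
Start: joints at [-0.099, 0.333, 0.04, 1.465, -0.013, 1.343, -0.059], TCP at [649.972, -0.012, 222.546] pointing down, gripper open.
Joint ranges: [-2.58, 2.58], [-0.38, 2.09], [-1.3, 1.39], [0.25, 2.4], [-1.5, 4.64], [0.08, 2.09], [-2.65, 2.65]. Speed limits (rad/s): [2.22, 2.22, 2.79, 2.79, 3.14, 3.14, 3.14].

## Interface

Orientations are given as a 3x3 rotation matrix whose columns are the frame's x, y, z axes.
In Python, from workcell import monitor, camera, camera_info, workorder gives the robot as it stands.
- The arm moves only by the tool apply_moves, never from a script. Its argument "plan" is a list of rows, each a list of 3 entries, a list of its own where there are three numbers: the shift along the world's x, y, z in cm, then the turn, a rotation vector about the world's x, y, z in rad, then the opening, from 0 (shut) to 1 (fully open). In form: [[[tx, ty, tz], [rx, ry, rz], gripper], ...]. A call has 1 to 20 rows; each row shifts and turns the commanded pose from where the row before left it; what a row does not reach is not made up. A row lasts 1/10 s, in which the tool goes at most 50 mm and 8.59 degrees, less where a joint would pass 70% of its speed; a pose out of reach is approached as far as the arm can. A call with a gripper value outside its range is refused whole. The fingers move at their own pace and stop on an object; "force" is the grip in N (left out, the last holds). Time passes only in rows, so rows that do not move let the fingers close. It gives the time, the measured TCP pose, the force, the opening and the grip force at its end, in the units of the state.
- monitor.observe(): the state, without advancing time (a new reading comes with each control period).
- camera(name): name is "scene" or "side" or "wrist"; returns the picture (400x640x3 uint8, red, green, blue); there is no depth.
- camera_info(name): a dict with "mtx" (3x3 intrinsics, pixels), "k1" (the pictures are not rectified: a ray, as slopes to the right and down, at radius r is drawn at 1 + k1 r^2 times it, then the intrinsics apply), "rvec" (rotation vector, rad) and "tvec" (3), from world to camera coordinates, as OpenCV has them; the wrist camera has in their place "mount" (4x4, takes a point from camera to tool coordinates, whose origin is the TCP and whose axes are the flange's). Camera axes: x right, y down, z forward; pixel columns grow to the right and rows downward; lengths in mm; the calibration is good to about 2 mm. A picture is of the moment at which its call begins: read the wrist's pose just before it. camera_info takes no time and is no camera call.
- workorder.sign_off(): hands the job in; it is judged then, once.
The state is a dict: "time_s": time; "q": joint angles; "joint_velocities": joint speeds; "tau": joint torques, N m; "ee_pos": TCP position; "tcp_rot": TCP orientation; "contact_force": force on the tool from outside, world axes, zero at the start; "wrist_torque": the same for the moment, N m; "width": finger opening in mm; "gripper_force": force on a finger pad.
Only numpy, scipy, OpenCV 4.12 (cv2) and the standard library are available. Lean on these libraries where they do the work, as an engineer would, in place of code of your own. Each camera call takes 0.05 s, during which the arm holds its last target. There are 200 camera calls.

## Task

Fit the loose orange arm to the bare blue upright of the stock rack, level with the arm on the other upright: hook both its claws into the slots and press it down, firmly but without forcing it, until the spring catch snaps in and locks it. Then lay the wooden strip gently across the two arms and leave it lying there; do not disturb the tools lying round about.

Things in the scene. Friction and masses are not known exactly. Their poses are not given: they have to be found in the camera images.
- loose_arm: Orange steel rack arm, 0.4-0.65 kg, underside on the bench: tube 24 wide, 30 high, runs 156 back from an upright end plate (6 thick, 40 wide, 126 high) to a black cap with a lip 15 high over its last 6. Origin: middle of the lower edge of the plate's back face. x points out of that face, as the claws do; the tube runs to -x; z up. Oiled steel: friction on the upright about 0.2.
- grip_mark (a point): Middle of the top of the loose arm's tube, 70 from the plate's back face, near the centre of mass: a good place to grip across the tube (24 wide), 36 clear of the gussets.
- upper_claw (a point): Nose of the upper claw, 12.5 out of the plate's back face, at the height of its neck's underside: 112 above the arm's underside (lower claw: 32). Both zinc claws: 9 wide (7 at the nose), neck 9 high, and, behind a gap of 5.6 for the upright's face, a hook reaching 16 below the neck. Home, the necks stand on the slots' lower edges.
- upright_bare: Foot of the upright that lacks an arm, fixed. Origin at bench level, below the slotted front face; x points into the face, away from the robot; z up. The blue channel on it (44 wide, top at z 215) may stand off to the side, see slot_mark. Fitted, the arm points along the upright's x, plate 0 to 2 before the face, underside at z 56. Claws go in with the arm 16 to 22 higher; then it goes down.
- slot_mark (a point): Where the lower edge of the upper claw's slot should be, on the front face (lower claw's: 80 below). Slots: 14 wide, 31 high, every 40, face 4 thick. BUT the channel is bolted on through long holes, set by eye: its slots are up to 9 to either side (y) and 3 up or down of this mark, which does not show it. It holds firm. Look, or feel: slide the claws over the face, lightly, until they drop in.
- catch (a joint): Spring catch in the bare upright's slot below the arm (m): 0 out, grows when pushed in. The plate's lower edge rides over its wedge nose (4.5 proud) in the last 12 mm down: about 10 N, pushed in 1-3 mm for a moment, then it gives suddenly and snaps into the plate's window, 1.5 mm before the claws sit. Over 25 N is forcing: go down slowly (20 mm/s), stop on the rise after the snap, ease off.
- upright_fitted: Foot of the other upright with channel and arm, all fixed; frame as for upright_bare. Both stand 260 apart on one board 18 thick and face the same way, origins on one line along y; which is on the left varies. Its arm is like the loose one: underside at z 56, top at 86, tube 24 wide reaching 157 before the face, with the lip.
- wood_strip: Planed strip of pale wood, 340 long (its y), 32 wide (x), 12 thick, flat on the bench; origin in the middle of its underside. It goes across the two arms, between end plates and lips, for example 100 before the faces.
- glue_brush: Brush with a wooden handle, 209 long, 48 wide, lying by; leave it alone.
- spanner: Dark open-ended spanner, 188 long, lying by; leave it alone.
Things that resemble listed ones, but are neither listed nor needed, are in the scene too. What is shaped like the loose_arm but yellow is not meant.

How it is judged (in metres and radians):
On the way, in this order (a step that is already met when the one before it is completed fails the run):
1. the loose arm's claws are through the slots, before it is pressed down (x of loose_arm in the frame of upright_bare above -0.004 m and y of loose_arm in the frame of upright_bare between -0.0125 and 0.0125 m and z of loose_arm in the frame of upright_bare between 0.061 and 0.084 m), for 0.05 s.
2. the arm is pressed down and the catch has snapped in, before the strip lies on it (x of loose_arm in the frame of upright_bare above -0.004 m and y of loose_arm in the frame of upright_bare between -0.0125 and 0.0125 m and z of loose_arm in the frame of upright_bare between 0.051 and 0.061 m and value of joint catch below 0.001 m and contact force between wood_strip and loose_arm below 0.1 N), for 0.2 s.
At the end, for the whole second after the job is handed in: The loose arm hangs by both claws in the bare upright, pressed down past the catch (underside within about 5 mm of 56 mm over the bench) and the catch is out (under 1 mm); the strip lies still and level (0.06 rad) on both arms; the arm is at rest, upright within 0.06 rad (x of loose_arm in the frame of upright_bare above -0.004 m and y of loose_arm in the frame of upright_bare between -0.0125 and 0.0125 m and z of loose_arm in the frame of upright_bare between 0.051 and 0.061 m and value of joint catch below 0.001 m and angle between each of loose_arm, wood_strip's own z axis and vertical below 0.06 rad and contact force between wood_strip and loose_arm above 0.1 N and contact force between wood_strip and upright_fitted above 0.1 N and height (world z) of wood_strip above 0.075 m and linear speed of each of wood_strip, loose_arm below 0.02 m/s); the robot touches nothing.
It fails at once if the arm is forced (contact forces between it and the bare upright, channel and catch, add up to more than 80 N: a press of about 27 N, or a blow) (contact force between loose_arm and upright_bare above 80 N).
It fails at once if the strip is dropped or pressed onto an arm with more than 20 N (contact force between wood_strip and loose_arm above 20 N or contact force between wood_strip and upright_fitted above 20 N).
It fails at once if a bystanding tool is moved by more than 20 mm (distance of any of glue_brush, spanner from where it was at the start of the episode above 0.02 m).
It also fails if it takes over 72 s, if anything falls off the work surface, if the arm or the gripper's body presses on something with over 40 N, if the wrist force passes 120 N, or if a joint passes its speed limit or range.

## Working session

There is one attempt and no reset: what is moved stays moved. The work goes in short steps, Python scripts to look and compute and a tool call to move; the robot and the scene stay as the last step left them, time stands still between calls to the robot, and variables do not carry over. Pictures are saved under pics/ and viewed, at most 11 in all, crops included, and the job is handed in when it is done.

Besides the shell and the picture viewer there is one more tool, called after "Request:" by a JSON object that holds its "method" and its "body", one argument or row to a line. apply_moves: Moves the arm, as the interface text tells. Its arguments: {"type":"object","properties":{"plan":{"type":"array","items":{"type":"array"}},"force":{"type":"number"}},"required":["plan"]}

```bash
mkdir -p pics; cat > h.py <<'E'
import numpy as np, cv2
from workcell import monitor, camera, camera_info, workorder
def cam(name):
    i=camera_info(name); K=np.array(i["mtx"],float)
    if "mount" in i:
        s=monitor.observe(); M=np.array(i["mount"]); R=np.array(s["tcp_rot"]); 
        Rwc=R@M[:3,:3]; c=R@M[:3,3]+np.array(s["ee_pos"])
    else:
        Rc=cv2.Rodrigues(np.array(i["rvec"],float))[0]; Rwc=Rc.T; c=-Rc.T@np.array(i["tvec"],float).ravel()
    return K,i["k1"],Rwc,c
def ray(C,px):
    K,k,R,c=C
    p=cv2.undistortPoints(np.array(px,float).reshape(-1,1,2),K,np.array([k,0,0,0.]))[:,0]
    return c,np.c_[p,np.ones(len(p))]@R.T
def plane(C,px,z):
    c,d=ray(C,px); return c+d*((z-c[2])/d[:,2])[:,None]
def planex(C,px,x):
    c,d=ray(C,px); return c+d*((x-c[0])/d[:,0])[:,None]
def proj(C,P):
    K,k,R,c=C; q=(np.array(P,float).reshape(-1,3)-c)@R; 
    s=q[:,:2]/q[:,2:]; s=s*(1+k*(s**2).sum(1))[:,None]; return s@K[:2,:2].T+K[:2,2]
E
python3 - <<'E'
from h import *
s=monitor.observe(); print(s)
for n in ("scene","side","wrist"):
    C=cam(n); im=camera(n); np.save(f"pics/{n}0.npy",im); cv2.imwrite(f"pics/{n}0.png",im[:,:,::-1]); print(n,C[3].round(),C[2][:,2].round(2),C[0][0,0])
E
```

```text
{'time_s': 0.0, 'q': array([-0.09922271,  0.33389126,  0.03987299,  1.46627265, -0.01339087,
        1.34331387, -0.05850225]), 'joint_velocities': array([-2.87259894e-04,  8.39259497e-04, -9.50285800e-05, -1.48118082e-03,
       -6.96444304e-04,  3.82322261e-05, -1.93060853e-03]), 'tau': array([ 1.06989024e-03, -6.56351209e+01,  1.33598529e+00, -4.03798449e+01,
       -5.97442500e-02,  4.47441044e-02,  1.62792835e-04]), 'ee_pos': array([ 6.49524280e+02, -1.80636218e-02,  2.21671299e+02]), 'tcp_rot': array([[-6.13291548e-06,  9.99998696e-01, -1.61498319e-03],
       [ 9.99999993e-01,  5.94261887e-06, -1.17836714e-04],
       [-1.17826963e-04, -1.61498390e-03, -9.99998689e-01]]), 'contact_force': array([-0.60921629, -0.14494197, -0.63410037]), 'wrist_torque': array([ 0.041858  ,  0.00121811, -0.00050891]), 'gripper_force': 0.0, 'width': 86.96666470948513}
scene [-224. -880. 1158.] [ 0.52  0.56 -0.64] 458.7745595994676
side [  -7.  140. 1267.] [ 0.46 -0.11 -0.88] 409.83694228258764
wrist [649.  73. 383.] [-0.   -0.27 -0.96] 322.9085877970654
```

View pics/scene0.png

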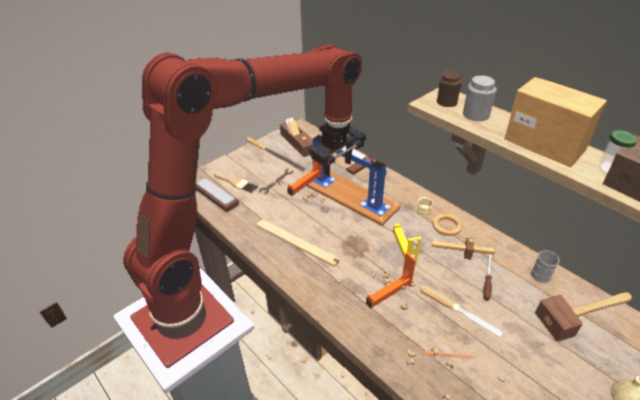

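View pics/side0.png

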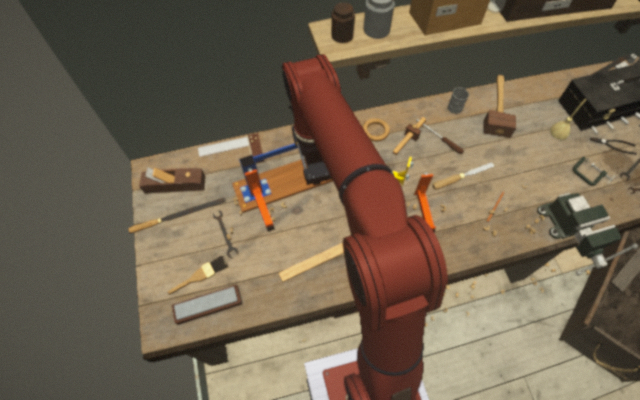

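The fitted arm is on the left (scene ~300,182) and the bare upright on the right (375,188). The loose orange arm is at (393,285), the yellow decoy at (405,240) and the strip at (298,242). I'll zoom in and measure.

```bash
python3 - <<'E'
from h import *
im=np.load("pics/scene0.npy"); cr=im[130:310,240:440]; cv2.imwrite("pics/c1.png",cv2.resize(cr[:,:,::-1],None,fx=3.3,fy=3.3,interpolation=cv2.INTER_CUBIC))
for n in ("scene","side"):
    im=np.load(f"pics/{n}0.npy"); C=cam(n); h=cv2.cvtColor(im,cv2.COLOR_RGB2HSV)
    for nm,lo,hi in (("orange",(4,190,120),(14,255,255)),("blue",(100,120,40),(130,255,255)),("wood",(14,60,150),(28,190,255))):
        m=cv2.inRange(h,lo,hi); k,l,st,ce=cv2.connectedComponentsWithStats(m)
        for i in range(1,k):
            if st[i,4]>60:
                cs,_=cv2.findContours((l==i).astype(np.uint8),0,2); r=cv2.boxPoints(cv2.minAreaRect(cs[0]))
                print(n,nm,st[i],ce[i].round(1),r.round(1).tolist(),plane(C,[ce[i]],15).round().tolist())
E
```

```text
scene orange [290 162  30  30 250] [307.3 177.2] [[289.5, 186.5], [315.0, 161.0], [323.5, 169.5], [298.0, 195.0]] [[717.0, 240.0, 15.0]]
scene orange [369 268  42  37 390] [391.1 287.5] [[367.6000061035156, 297.1000061035156], [406.8999938964844, 266.5], [414.8999938964844, 276.8999938964844], [375.6000061035156, 307.3999938964844]] [[534.0, -358.0, 15.0]]
scene blue [352 156  35  57 507] [374.3 185.6] [[351.5, 156.10000610351562], [379.29998779296875, 148.60000610351562], [395.3999938964844, 207.89999389648438], [367.6000061035156, 215.5]] [[871.0, 16.0, 15.0]]
scene blue [315 175  17  10  91] [323.6 179.8] [[314.29998779296875, 176.1999969482422], [330.0, 174.0], [331.20001220703125, 182.6999969482422], [315.6000061035156, 184.89999389648438]] [[752.0, 181.0, 15.0]]
scene wood [ 409   77  231  134 8405] [537.8 129.8] [[408.3999938964844, 104.4000015258789], [444.8999938964844, 25.100000381469727], [675.2999877929688, 131.39999389648438], [638.7000122070312, 210.6999969482422]] [[1730.0, -239.0, 15.0]]
scene wood [289 119  33  18 313] [302.4 127.2] [[288.29998779296875, 134.69999694
[... 5109 characters left out ...]
 267.3999938964844], [512.0, 291.6000061035156], [438.20001220703125, 314.1000061035156]] [[216.0, -411.0, 15.0]]
side wood [140 299  40  28 295] [156.6 312.6] [[136.89999389648438, 308.20001220703125], [178.8000030517578, 298.1000061035156], [183.39999389648438, 317.20001220703125], [141.60000610351562, 327.29998779296875]] [[399.0, 565.0, 15.0]]
side wood [ 205  313  157   87 6542] [279.  359.4] [[196.89999389648438, 351.6000061035156], [357.29998779296875, 310.5], [373.3999938964844, 373.0], [212.89999389648438, 414.20001220703125]] [[172.0, 226.0, 15.0]]
side wood [598 382  42  18 338] [624.6 393.3] [[598.0, 399.0], [598.0, 382.0], [639.0, 382.0], [639.0, 399.0]] [[-206.0, -724.0, 15.0]]
```

View pics/c1.png

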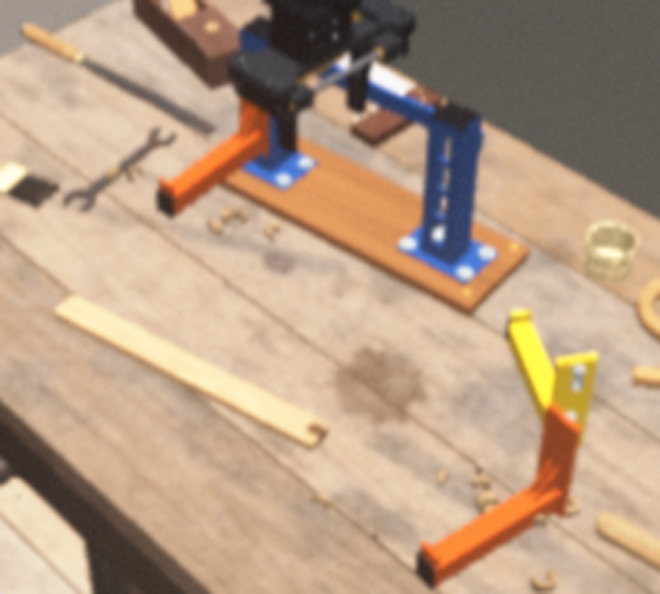

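View pics/wrist0.png

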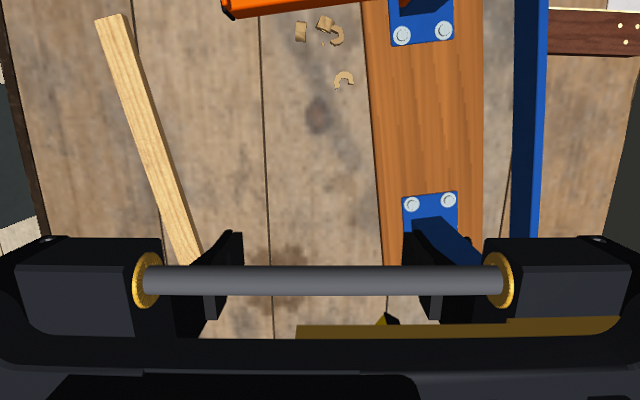

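The wrist view shows the bare upright's foot bolts at (412,205) and (448,200), the fitted upright's at (402,35) and (446,30), and the strip from (110,18) to (190,262).

```bash
python3 - <<'E'
from h import *
C=cam("wrist")
print("bolts bare",plane(C,[(412,205),(448,200)],24).round(1).tolist()); print("bolts fit",plane(C,[(402,35),(446,30)],24).round(1).tolist())
print("board edge",plane(C,[(370,80),(386,262)],18).round(1).tolist())
print("strip",plane(C,[(95,22),(124,13)],12).round(1).tolist())
S=cam("scene"); cc=lambda x,y:(240+x/3.3,130+y/3.3)
print("strip sc",plane(S,[cc(75,297),cc(55,308),cc(325,430),cc(310,447)],12).round(1).tolist())
print("arm tube top near", plane(S,[cc(424,548),cc(440,560)],30).round(1).tolist(), plane(S,[cc(540,490),cc(562,497)],30).round(1).tolist(), "plate top",plane(S,[cc(550,407),cc(579,427)],126).round(1).tolist())
print("upright top",plane(S,[cc(430,122),cc(470,130)],215).round(1).tolist())
D=cam("side"); print("side plate top",plane(D,[(416,175),(431,177)],126).round(1).tolist(),"cap",plane(D,[(426,229),(435,227)],30).round(1).tolist())
E
```

```text
bolts bare [[752.6, -37.0, 24.0], [794.4, -30.9, 24.0]]
bolts fit [[729.7, 144.8, 24.0], [774.6, 150.0, 24.0]]
board edge [[699.2, 101.2, 18.0], [727.5, -113.2, 18.0]]
strip [[405.5, 163.3, 12.0], [438.7, 171.2, 12.0]]
strip sc [[434.4, 166.8, 12.0], [407.8, 168.0, 12.0], [497.2, -162.4, 12.0], [470.8, -168.1, 12.0]]
arm tube top near [[450.6, -338.7, 30.0], [451.1, -358.0, 30.0]] [[579.8, -369.1, 30.0], [588.1, -389.0, 30.0]] plate top [[593.5, -357.0, 126.0], [593.3, -390.7, 126.0]]
upright top [[744.8, -63.7, 215.0], [764.3, -101.6, 215.0]]
side plate top [[600.5, -338.1, 126.0], [580.5, -383.2, 126.0]] cap [[445.5, -334.1, 30.0], [444.4, -366.0, 30.0]]
```

Request:
{"method": "apply_moves", "body": {
  "plan": [
    [[-3,-4,0],[0,-0.1,0],1],
    [[-3,-4,0],[0,-0.1,0],1],
    [[-1,-4,-1],[0,-0.1,0],1],
    [[0,-2,-1],[0,0,0],1],
    [[0,0,-1],[0,0,0],1],
    [[0,0,0],[0,0,0],1],
    [[0,0,0],[0,0,0],1]
  ]
}}

```text
time_s: 0.85
ee_pos: [580.7, -138.4, 192.6]
tcp_rot: [[-0.002, 0.955, 0.295], [1.0, 0.002, 0.001], [0.0, 0.295, -0.956]]
contact_force: [0.3, 0.0, -0.0]
width: 87.1
gripper_force: 0.0
```

```bash
python3 - <<'E'
from h import *
import pickle
C=cam("wrist"); im=camera("wrist"); np.save("pics/w1.npy",im); pickle.dump(C,open("w1.pkl","wb")); cv2.imwrite("pics/w1.png",im[:,:,::-1])
print(monitor.observe()["ee_pos"])
E
```

```text
[ 580.90826043 -138.38663481  192.86870331]
```

View pics/w1.png

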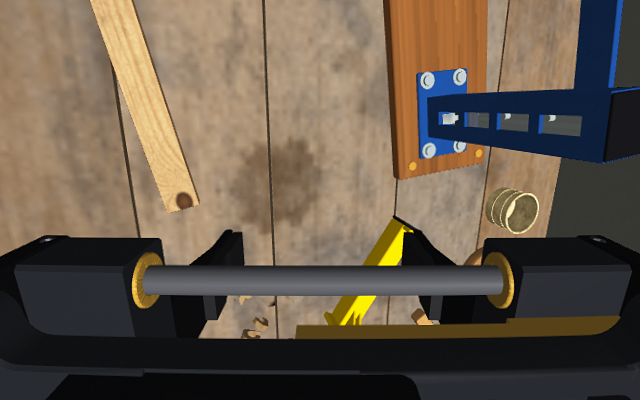

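The face of the bare upright shows four slots at (450,118), (477,119), (513,121) and (560,124), with the catch in the lowest. I'll enlarge that part.

```bash
python3 - <<'E'
from h import *
im=np.load("pics/w1.npy")[60:180,410:620]
g=cv2.resize(im,None,fx=3.8,fy=3.8,interpolation=cv2.INTER_CUBIC); g=np.clip(255*(g/255.)**0.6,0,255).astype(np.uint8)
cv2.imwrite("pics/c2.png",g[:,:,::-1])
E
```

```text
(no output)
```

View pics/c2.png

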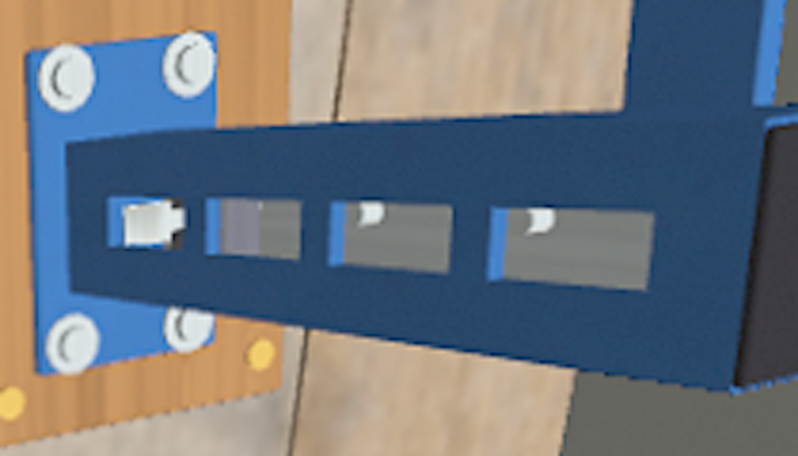

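```bash
python3 - <<'E'
from h import *
import pickle
C=pickle.load(open("w1.pkl","rb")); K,k,R,c=C
px=[];P=[]
for i,(l,t0,b0,r,t1,b1) in enumerate([(108,196,244,None,0,0),(206,197,255,302,202,260),(330,201,265,453,205,273),(488,205,279,654,212,291)]):
    z=48+40*i; px+=[(l,t0),(l,b0)];P+=[(0,7,z),(0,-7,z)]
    if r: px+=[(r,t1),(r,b1)];P+=[(0,7,z+31),(0,-7,z+31)]
px+=[(736,390)];P+=[(0,-22,215)]
px=np.array(px,float)/3.8+[410,60]-0.37; P=np.array(P,float)
ok,rv,tv=cv2.solvePnP(P,px,K,np.array([k,0,0,0.]))
Rm=R@cv2.Rodrigues(rv)[0]; o=R@tv.ravel()+c
e=cv2.projectPoints(P,rv,tv,K,np.array([k,0,0,0.]))[0][:,0]-px
print(Rm.round(3).tolist(),"origin",o.round(1),"slot4 low",(Rm@[0,0,168]+o).round(1),"yaw",np.arctan2(Rm[1,0],Rm[0,0]),np.arctan2(-Rm[0,1],Rm[1,1])); print(e.round(2).tolist())
# fixed vertical: centre of slot low edges by ray with z known
for i,(l,t,b) in enumerate([(108,196,244),(206,197,255),(330,201,265),(488,205,279)]):
    for p in (t,b): print(48+40*i, plane(C,[(np.array((l,p))/3.8+[410,60]-.37)],48+40*i).round(1).tolist())
b=lambda x,y:np.array((x,y))/3.8+[410,60]-.37
print("foot corners",plane(C,[b(27,50),b(37,373),b(216,33),b(215,345)],21).round(1).tolist())
print("bolts",plane(C,[b(67,77),b(190,63),b(72,343),b(188,325)],24).round(1).tolist())
print("board end",plane(C,[b(0,447),b(280,390)],18).round(1).tolist())
print("strip end",plane(C,[(169,212),(199,203)],12).round(1).tolist())
E
```

```text
[[0.984, -0.18, 0.009], [0.18, 0.984, 0.0], [-0.009, 0.001, 1.0]] origin [754.7 -75.7  -4.1] slot4 low [756.2 -75.6 163.9] yaw 0.1813670556497773 0.18135521807143484
[[-0.46, -0.11], [0.36, 0.37], [-0.12, 0.25], [0.44, -0.39], [-0.58, -0.43], [-0.34, 0.35], [0.18, 0.05], [0.3, -0.28], [-0.19, -0.09], [-0.61, 0.34], [1.24, 0.23], [0.63, -0.32], [0.15, -0.23], [-1.38, 0.29], [0.41, -0.01]]
48 [[751.5, -68.9, 48.0]]
48 [[752.9, -81.9, 48.0]]
88 [[750.9, -68.5, 88.0]]
88 [[752.8, -82.6, 88.0]]
128 [[750.3, -68.7, 128.0]]
128 [[752.7, -82.5, 128.0]]
168 [[748.7, -68.5, 168.0]]
168 [[751.8, -82.4, 168.0]]
foot corners [[739.6, -28.5, 21.0], [751.2, -122.2, 21.0], [805.0, -21.1, 21.0], [817.5, -115.8, 21.0]]
bolts [[751.6, -35.8, 24.0], [794.1, -30.4, 24.0], [760.8, -112.9, 24.0], [803.4, -108.6, 24.0]]
board end [[741.9, -145.6, 18.0], [849.4, -132.4, 18.0]]
strip end [[475.0, -165.6, 12.0], [504.1, -158.7, 12.0]]
```

Upright measured: yaw 0.12, slot centre about (753,-75.5), possibly 3 mm low. Next I'll look at the loose arm from above.

Request:
{"method": "apply_moves", "body": {
  "plan": [
    [[-1,-3,2.5],[0,0.1,0],1],
    [[-1,-4,2.5],[0,0.1,0],1],
    [[-1,-4,0],[0,0.1,0],1],
    [[-1,-4,0],[0,0,0],1],
    [[-1,-4,0],[0,0,0],1],
    [[0,-4,0],[0,0,0],1],
    [[0,-4,0],[0,0,0],1],
    [[0,-3,0],[0,0,0],1],
    [[0,-1,0],[0,0,0],1],
    [[0,0,0],[0,0,0],1],
    [[0,0,0],[0,0,0],1]
  ]
}}

```text
time_s: 2.0
ee_pos: [531.2, -448.2, 242.5]
tcp_rot: [[-0.002, 1.0, 0.0], [1.0, 0.002, 0.001], [0.001, 0.0, -1.0]]
contact_force: [-0.3, 0.4, 0.6]
width: 86.7
gripper_force: 0.0
```

```bash
python3 - <<'E'
from h import *
import pickle
C=cam("wrist"); im=camera("wrist"); np.save("pics/w2.npy",im); pickle.dump(C,open("w2.pkl","wb")); cv2.imwrite("pics/w2.png",im[:,:,::-1])
print(monitor.observe()["ee_pos"])
h=cv2.cvtColor(im,cv2.COLOR_RGB2HSV); m=cv2.inRange(h,(3,170,60),(14,255,255)); m[235:]=0
k,l,st,ce=cv2.connectedComponentsWithStats(m)
for i in range(1,k):
    if st[i,4]>200:
        cs,_=cv2.findContours((l==i).astype(np.uint8),0,2); a=cv2.approxPolyDP(cs[0],3,True)[:,0]; print(st[i],a.tolist(),plane(C,a,30).round(1).tolist())
E
```

```text
[ 531.30667076 -447.86386915  242.64324827]
[ 239   73  167   57 4208] [[240, 74], [239, 95], [369, 114], [370, 121], [396, 129], [403, 80], [376, 88], [371, 94]] [[439.7, -339.7, 30.0], [437.3, -361.8, 30.0], [582.4, -382.3, 30.0], [583.8, -390.0, 30.0], [613.9, -398.7, 30.0], [618.5, -345.7, 30.0], [589.1, -354.3, 30.0], [583.8, -360.7, 30.0]]
```

View pics/w2.png

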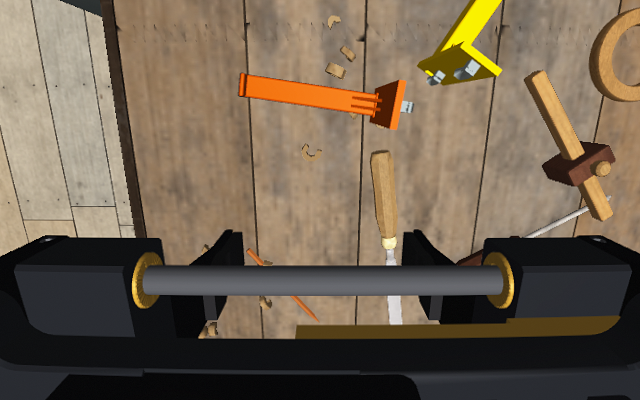

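```bash
python3 - <<'E'
from h import *
import pickle
C=pickle.load(open("w2.pkl","rb"))
print(plane(C,[(239.5,74),(239,95)],45).round(1).tolist(),plane(C,[(404,129-48.5),(397,129.5)],126).round(1).tolist(),plane(C,[(376,88),(370,121)],100).round(1).tolist())
print(plane(C,[(300,82.5),(300,104),(350,89.5),(350,112)],30).round(1))
im=np.load("pics/w2.npy"); h=cv2.cvtColor(im,cv2.COLOR_RGB2HSV); m=cv2.inRange(h,(3,170,60),(14,255,255)); 
for x in (260,290,320,350): 
    r=np.where(m[:200,x])[0]; print(x,r.min(),r.max()+1,plane(C,[(x,r.min()-.5),(x,r.max()+.5)],30).round(1).tolist())
y=cv2.inRange(h,(22,150,80),(33,255,255)); print(np.argwhere(y[:240]).min(0),np.argwhere(y[:240]).max(0), plane(C,[(440,80)],30).round())
E
```

```text
[[442.8, -341.1, 45.0], [441.0, -362.3, 45.0]] [[596.7, -353.6, 126.0], [593.3, -393.1, 126.0]] [[578.1, -358.2, 100.0], [573.8, -387.2, 100.0]]
[[ 505.3 -348.7   30. ]
 [ 505.  -371.6   30. ]
 [ 560.4 -356.    30. ]
 [ 561.  -380.2   30. ]]
260 76 99 [[461.6, -341.3, 30.0], [460.5, -365.6, 30.0]]
290 81 103 [[494.4, -346.6, 30.0], [493.8, -370.0, 30.0]]
320 86 108 [[527.3, -351.9, 30.0], [527.3, -375.3, 30.0]]
350 90 112 [[560.4, -356.0, 30.0], [561.0, -379.6, 30.0]]
[  0 417] [ 84 501] [[ 659. -345.   30.]]
```

Request:
{"method": "apply_moves", "body": {
  "plan": [
    [[0,1,0],[0,0,0.143],1],
    [[0,1,0],[0,0,0.143],1],
    [[0,1,0],[0,0,0.143],1],
    [[0,1,0],[0,0,0.143],1],
    [[0,1,0],[0,0,0.143],1],
    [[-0.5,1,0],[0,0,0.143],1],
    [[0,1,-2],[0,0,0.143],1],
    [[0,1,-3],[0,0,0.143],1],
    [[0,0.5,-3],[0,0,0.143],1],
    [[0,0,-3],[0,0,0.143],1],
    [[0,0,-3],[0,0,0],1],
    [[0,0,0],[0,0,0],1],
    [[0,0,0],[0,0,0],1]
  ]
}}

```text
time_s: 3.35
ee_pos: [525.5, -363.9, 103.4]
tcp_rot: [[-0.99, 0.139, 0.0], [0.139, 0.99, 0.0], [-0.0, 0.0, -1.0]]
contact_force: [0.2, -0.3, 0.9]
width: 86.9
gripper_force: 0.0
```

Request:
{"method": "apply_moves", "body": {
  "plan": [
    [[0.1,0,-2],[0,0,0],1],
    [[0,0,-2],[0,0,0],1],
    [[0,0,-2],[0,0,0],1],
    [[0,0,-2],[0,0,0],1],
    [[0,0,-1],[0,0,0],1],
    [[0,0,-0.7],[0,0,0],1],
    [[0,0,0],[0,0,0],1],
    [[0,0,0],[0,0,0],0.2],
    [[0,0,0],[0,0,0],0.2],
    [[0,0,0],[0,0,0],0.2],
    [[0,0,0],[0,0,0],0.2],
    [[0,0,0],[0,0,0],0.1],
    [[0,0,0],[0,0,0],0.1],
    [[0,0,0],[0,0,0],0.1]
  ],
  "force": 35
}}

```text
time_s: 4.75
ee_pos: [526.0, -365.0, 5.6]
tcp_rot: [[-0.99, 0.14, -0.0], [0.14, 0.99, -0.0], [0.0, -0.0, -1.0]]
contact_force: [0.4, 0.2, 0.9]
width: 39.4
gripper_force: 0.0
```

Request:
{"method": "apply_moves", "body": {
  "plan": [
    [[0,0,0],[0,0,0],0],
    [[0,0,0],[0,0,0],0],
    [[0,0,0],[0,0,0],0],
    [[0,0,0],[0,0,0],0],
    [[0,0,0],[0,0,0],0]
  ],
  "force": 40
}}

```text
time_s: 5.25
ee_pos: [526.0, -364.8, 5.5]
tcp_rot: [[-0.99, 0.14, -0.0], [0.14, 0.99, 0.0], [0.0, 0.0, -1.0]]
contact_force: [0.0, 1.9, 1.0]
width: 23.4
gripper_force: 40.0
```

Request:
{"method": "apply_moves", "body": {
  "plan": [
    [[0,0,1],[0,0,0],0],
    [[0,0,2.5],[0,0,0],0],
    [[0,0,3],[0,0,0],0],
    [[0,0,3],[0,0,0],0],
    [[0,0,3],[0,0,0],0],
    [[0,2,0],[0,0,0],0],
    [[0,3,0],[0,0,0],0],
    [[0,3,0],[0,0,0.05],0],
    [[0,3,0],[0,0,0.05],0],
    [[0,3,0],[0,0,0.05],0],
    [[0,3,0],[0,0,0.05],0],
    [[1,3,0],[0,0,0.06],0],
    [[2,3,0],[0,0,0],0],
    [[3,2.7,0],[0,0,0],0],
    [[3,2,0],[0,0,0],0],
    [[2,0,0],[0,0,0],0],
    [[1,0,0],[0,0,0],0],
    [[0,0,0],[0,0,0],0],
    [[0,0,0],[0,0,0],0]
  ]
}}

```text
time_s: 7.15
ee_pos: [645.0, -88.7, 130.2]
tcp_rot: [[-0.993, -0.118, -0.001], [-0.118, 0.993, -0.0], [0.001, -0.0, -1.0]]
contact_force: [0.0, -0.5, -5.1]
width: 23.6
gripper_force: 40.0
```

```bash
python3 - <<'E'
from h import *
import pickle
for n in ("scene","side"):
    im=camera(n); np.save(f"pics/{n}1.npy",im)
a=np.load("pics/scene1.npy")[110:230,290:410]; b=np.load("pics/side1.npy")[120:240,230:350]
v=np.hstack([cv2.resize(q,(400,400),interpolation=cv2.INTER_CUBIC) for q in (a,b)]); cv2.imwrite("pics/c3.png",v[:,:,::-1])
E
```

```text
(no output)
```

View pics/c3.png

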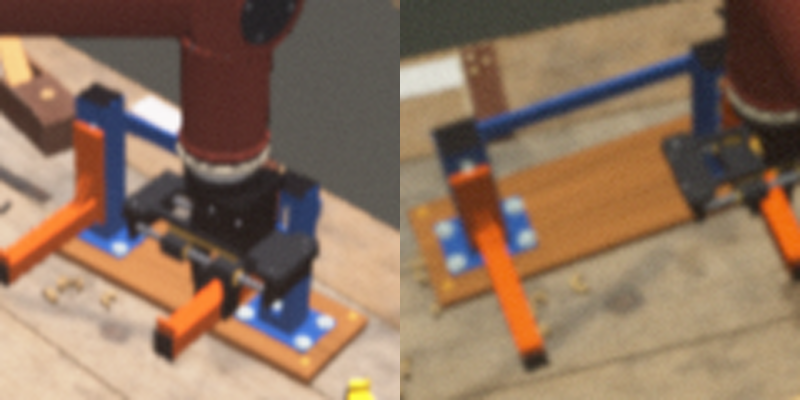

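Arm held level in front of the bare upright (4.6–5 N, about 0.5 kg). I'll lower it to insertion height and approach.

Request:
{"method": "apply_moves", "body": {
  "plan": [
    [[0,0,-2],[0,0,0],0],
    [[0,0,-2],[0,0,0],0],
    [[0,0,-1.1],[0,0,0],0],
    [[0.5,0.06,0],[0,0,0],0],
    [[0.5,0.06,0],[0,0,0],0],
    [[0.5,0.06,0],[0,0,0],0],
    [[0.3,0.04,0],[0,0,0],0],
    [[0.1,0.01,0],[0,0,0],0],
    [[0,0,0],[0,0,0],0],
    [[0,0,0],[0,0,0],0]
  ]
}}

```text
time_s: 8.25
ee_pos: [664.9, -85.8, 79.6]
tcp_rot: [[-0.993, -0.119, -0.0], [-0.119, 0.993, -0.0], [0.0, -0.0, -1.0]]
contact_force: [0.7, 0.5, -4.6]
width: 23.9
gripper_force: 40.0
```

Request:
{"method": "apply_moves", "body": {
  "plan": [
    [[0.2,0.02,0],[0,0,0],0],
    [[0.2,0.03,0],[0,0,0],0],
    [[0.2,0.02,0],[0,0,0],0],
    [[0.2,0.03,0],[0,0,0],0],
    [[0.2,0.02,0],[0,0,0],0],
    [[0,0,0],[0,0,0],0]
  ]
}}

```text
time_s: 8.85
ee_pos: [675.3, -84.4, 79.5]
tcp_rot: [[-0.993, -0.119, 0.0], [-0.119, 0.993, 0.0], [-0.0, 0.0, -1.0]]
contact_force: [0.1, 0.7, -4.6]
width: 23.5
gripper_force: 40.0
```

Request:
{"method": "apply_moves", "body": {
  "plan": [
    [[0.1,0.01,0],[0,0,0],0],
    [[0.1,0.01,0],[0,0,0],0],
    [[0.1,0.02,0],[0,0,0],0],
    [[0.1,0.01,0],[0,0,0],0],
    [[0,0,0],[0,0,0],0]
  ]
}}

```text
time_s: 9.35
ee_pos: [679.1, -84.0, 79.5]
tcp_rot: [[-0.993, -0.119, 0.0], [-0.119, 0.993, -0.0], [-0.0, -0.0, -1.0]]
contact_force: [-0.0, 0.4, -5.3]
width: 23.3
gripper_force: 40.0
```

Request:
{"method": "apply_moves", "body": {
  "plan": [
    [[0.1,0.01,0],[0,0,0],0],
    [[0.1,0.01,0],[0,0,0],0],
    [[0,0,0],[0,0,0],0]
  ]
}}

```text
time_s: 9.65
ee_pos: [681.1, -83.8, 79.5]
tcp_rot: [[-0.993, -0.119, 0.0], [-0.119, 0.993, -0.0], [-0.0, -0.0, -1.0]]
contact_force: [-0.7, -0.9, -4.0]
width: 23.6
gripper_force: 40.0
```

Request:
{"method": "apply_moves", "body": {
  "plan": [
    [[0.1,0.01,0],[0,0,0],0],
    [[0,0,0],[0,0,0],0]
  ]
}}

```text
time_s: 9.85
ee_pos: [682.1, -83.7, 79.5]
tcp_rot: [[-0.993, -0.119, 0.0], [-0.119, 0.993, -0.0], [-0.0, -0.0, -1.0]]
contact_force: [0.1, 0.4, -4.3]
width: 23.6
gripper_force: 40.0
```

Request:
{"method": "apply_moves", "body": {
  "plan": [
    [[0.1,0.01,0],[0,0,0],0],
    [[0,0,0],[0,0,0],0]
  ]
}}

```text
time_s: 10.05
ee_pos: [683.1, -83.6, 79.5]
tcp_rot: [[-0.993, -0.119, 0.0], [-0.119, 0.993, -0.0], [-0.0, -0.0, -1.0]]
contact_force: [-0.6, 0.1, -4.2]
width: 24.1
gripper_force: 40.0
```

Request:
{"method": "apply_moves", "body": {
  "plan": [
    [[0.1,0.01,0],[0,0,0],0],
    [[0,0,0],[0,0,0],0]
  ]
}}

```text
time_s: 10.25
ee_pos: [684.1, -83.5, 79.5]
tcp_rot: [[-0.993, -0.119, 0.0], [-0.119, 0.993, -0.0], [-0.0, -0.0, -1.0]]
contact_force: [-0.6, 0.3, -4.8]
width: 23.7
gripper_force: 40.0
```

Request:
{"method": "apply_moves", "body": {
  "plan": [
    [[0.1,0.01,0],[0,0,0],0],
    [[0,0,0],[0,0,0],0]
  ]
}}

```text
time_s: 10.45
ee_pos: [685.1, -83.3, 79.5]
tcp_rot: [[-0.993, -0.119, 0.0], [-0.119, 0.993, -0.0], [-0.0, -0.0, -1.0]]
contact_force: [-0.4, 0.4, -4.5]
width: 24.0
gripper_force: 40.0
```

Request:
{"method": "apply_moves", "body": {
  "plan": [
    [[0.1,0.01,0],[0,0,0],0],
    [[0,0,0],[0,0,0],0]
  ]
}}

```text
time_s: 10.65
ee_pos: [685.4, -83.4, 79.3]
tcp_rot: [[-0.993, -0.119, -0.001], [-0.119, 0.993, -0.0], [0.001, 0.0, -1.0]]
contact_force: [-3.6, -1.5, -3.6]
width: 23.6
gripper_force: 40.0
```

Request:
{"method": "apply_moves", "body": {
  "plan": [
    [[0.1,0.01,0],[0,0,0],0],
    [[0,0,0],[0,0,0],0]
  ]
}}

```text
time_s: 10.85
ee_pos: [685.4, -83.6, 78.8]
tcp_rot: [[-0.993, -0.119, -0.003], [-0.119, 0.993, -0.0], [0.003, 0.0, -1.0]]
contact_force: [-8.0, -1.8, -4.4]
width: 23.7
gripper_force: 40.0
```

Request:
{"method": "apply_moves", "body": {
  "plan": [
    [[-0.25,-0.03,0],[0,0,0],0],
    [[0,0,-0.2],[0,0,0],0],
    [[0,0,-0.2],[0,0,0],0],
    [[0,0,-0.1],[0,0,0],0],
    [[0,0,0],[0,0,0],0]
  ]
}}

```text
time_s: 11.35
ee_pos: [684.5, -83.4, 74.3]
tcp_rot: [[-0.993, -0.119, -0.0], [-0.119, 0.993, 0.0], [0.0, 0.0, -1.0]]
contact_force: [-1.0, 0.2, -5.9]
width: 24.0
gripper_force: 40.0
```

Request:
{"method": "apply_moves", "body": {
  "plan": [
    [[0,0,-0.1],[0,0,0],0],
    [[0,0,-0.1],[0,0,0],0],
    [[0,0,0],[0,0,0],0]
  ]
}}

```text
time_s: 11.65
ee_pos: [684.4, -83.5, 72.4]
tcp_rot: [[-0.993, -0.119, -0.0], [-0.119, 0.993, -0.0], [0.0, -0.0, -1.0]]
contact_force: [-1.1, -0.4, -4.1]
width: 23.7
gripper_force: 40.0
```

Request:
{"method": "apply_moves", "body": {
  "plan": [
    [[0,0,-0.15],[0,0,0],0],
    [[0,0,-0.15],[0,0,0],0]
  ]
}}

```text
time_s: 11.85
ee_pos: [684.5, -83.5, 69.5]
tcp_rot: [[-0.993, -0.119, 0.0], [-0.119, 0.993, -0.0], [-0.0, -0.0, -1.0]]
contact_force: [0.1, -0.4, -4.4]
width: 23.6
gripper_force: 40.0
```

Request:
{"method": "apply_moves", "body": {
  "plan": [
    [[0,0,-0.15],[0,0,0],0],
    [[0,0,-0.1],[0,0,0],0]
  ]
}}

```text
time_s: 12.05
ee_pos: [684.0, -83.7, 67.2]
tcp_rot: [[-0.993, -0.119, -0.001], [-0.119, 0.993, -0.0], [0.001, -0.0, -1.0]]
contact_force: [-5.2, -0.4, 4.5]
width: 23.6
gripper_force: 40.0
```

Request:
{"method": "apply_moves", "body": {
  "plan": [
    [[0,0,-0.1],[0,0,0],0],
    [[0,0,-0.1],[0,0,0],0]
  ]
}}

```text
time_s: 12.25
ee_pos: [684.2, -83.9, 66.0]
tcp_rot: [[-0.993, -0.119, -0.0], [-0.119, 0.993, -0.0], [0.0, -0.0, -1.0]]
contact_force: [-6.9, -0.7, 5.0]
width: 24.0
gripper_force: 40.0
```

Request:
{"method": "apply_moves", "body": {
  "plan": [
    [[0,0,-0.1],[0,0,0],0],
    [[0,0,-0.1],[0,0,0],0]
  ]
}}

```text
time_s: 12.45
ee_pos: [684.3, -84.0, 64.2]
tcp_rot: [[-0.993, -0.118, 0.0], [-0.118, 0.993, -0.001], [0.0, -0.001, -1.0]]
contact_force: [-7.1, -2.4, 6.3]
width: 23.4
gripper_force: 40.0
```

Request:
{"method": "apply_moves", "body": {
  "plan": [
    [[0,0,-0.1],[0,0,0],0],
    [[0,0,-0.1],[0,0,0],0]
  ]
}}

```text
time_s: 12.65
ee_pos: [684.5, -83.6, 60.9]
tcp_rot: [[-0.993, -0.119, 0.0], [-0.119, 0.993, -0.0], [-0.0, -0.0, -1.0]]
contact_force: [-0.3, 0.3, -4.9]
width: 23.8
gripper_force: 40.0
```

Request:
{"method": "apply_moves", "body": {
  "plan": [
    [[0,0,-0.1],[0,0,0],0],
    [[0,0,-0.1],[0,0,0],0]
  ]
}}

```text
time_s: 12.85
ee_pos: [685.1, -83.4, 59.3]
tcp_rot: [[-0.993, -0.119, 0.001], [-0.119, 0.993, 0.0], [-0.001, -0.0, -1.0]]
contact_force: [-0.6, 0.3, -0.3]
width: 23.5
gripper_force: 40.0
```

Request:
{"method": "apply_moves", "body": {
  "plan": [
    [[0,0,-0.1],[0,0,0],0],
    [[0,0,0],[0,0,0],0]
  ]
}}

```text
time_s: 13.05
ee_pos: [685.4, -83.4, 58.7]
tcp_rot: [[-0.993, -0.119, 0.002], [-0.119, 0.993, 0.0], [-0.002, -0.0, -1.0]]
contact_force: [0.6, 0.4, -0.3]
width: 24.0
gripper_force: 40.0
```

Request:
{"method": "apply_moves", "body": {
  "plan": [
    [[0,0,0.4],[0,0,0],0],
    [[0,0,0],[0,0,0],0]
  ]
}}

```text
time_s: 13.25
ee_pos: [683.9, -83.5, 61.6]
tcp_rot: [[-0.993, -0.119, -0.001], [-0.119, 0.993, 0.0], [0.001, 0.0, -1.0]]
contact_force: [0.6, 0.4, -5.6]
width: 23.9
gripper_force: 40.0
```

Request:
{"method": "apply_moves", "body": {
  "plan": [
    [[0,0,-0.2],[0,0,0],0],
    [[0,0,-0.2],[0,0,0],0],
    [[0,0,0],[0,0,0],0]
  ]
}}

```text
time_s: 13.55
ee_pos: [684.9, -83.6, 58.3]
tcp_rot: [[-0.993, -0.119, 0.001], [-0.119, 0.993, -0.0], [-0.001, -0.0, -1.0]]
contact_force: [0.2, -0.3, -1.5]
width: 23.5
gripper_force: 40.0
```

Request:
{"method": "apply_moves", "body": {
  "plan": [
    [[0,0,-0.1],[0,0,0],0],
    [[0,0,0],[0,0,0],0]
  ]
}}

```text
time_s: 13.75
ee_pos: [685.3, -83.5, 57.9]
tcp_rot: [[-0.993, -0.119, 0.002], [-0.119, 0.993, -0.0], [-0.002, -0.0, -1.0]]
contact_force: [1.5, 0.7, 2.1]
width: 23.4
gripper_force: 40.0
```

Request:
{"method": "apply_moves", "body": {
  "plan": [
    [[0,0,-0.1],[0,0,0],0],
    [[0,0,0],[0,0,0],0]
  ]
}}

```text
time_s: 13.95
ee_pos: [685.4, -83.6, 57.7]
tcp_rot: [[-0.993, -0.119, 0.002], [-0.119, 0.993, -0.0], [-0.002, -0.001, -1.0]]
contact_force: [-1.0, -0.5, 8.5]
width: 23.7
gripper_force: 40.0
```

Request:
{"method": "apply_moves", "body": {
  "plan": [
    [[0,0,0.2],[0,0,0],0],
    [[0,0,0.1],[0,0,0],0],
    [[0,0,0.1],[0,0,0],0],
    [[0,0,0],[0,0,0],0]
  ]
}}

```text
time_s: 14.35
ee_pos: [684.0, -83.4, 59.4]
tcp_rot: [[-0.993, -0.119, -0.001], [-0.119, 0.993, 0.0], [0.001, 0.0, -1.0]]
contact_force: [2.1, -0.1, -5.2]
width: 24.0
gripper_force: 40.0
```

Request:
{"method": "apply_moves", "body": {
  "plan": [
    [[0,0,0.1],[0,0,0],0],
    [[0,0,0.1],[0,0,0],0],
    [[0,0,0],[0,0,0],0]
  ]
}}

```text
time_s: 14.65
ee_pos: [683.9, -83.5, 61.6]
tcp_rot: [[-0.993, -0.119, -0.001], [-0.119, 0.993, 0.0], [0.001, 0.0, -1.0]]
contact_force: [1.0, -0.5, -7.9]
width: 23.7
gripper_force: 40.0
```

Request:
{"method": "apply_moves", "body": {
  "plan": [
    [[0,0,0.1],[0,0,0],0],
    [[0,0,0],[0,0,0],0]
  ]
}}

```text
time_s: 14.85
ee_pos: [683.8, -83.5, 62.1]
tcp_rot: [[-0.993, -0.119, -0.002], [-0.119, 0.993, 0.0], [0.002, 0.0, -1.0]]
contact_force: [1.6, -0.6, -12.9]
width: 23.9
gripper_force: 40.0
```

Request:
{"method": "apply_moves", "body": {
  "plan": [
    [[0,0,0.1],[0,0,0],0],
    [[0,0,0],[0,0,0],0]
  ]
}}

```text
time_s: 15.05
ee_pos: [683.7, -83.6, 62.4]
tcp_rot: [[-0.993, -0.119, -0.002], [-0.119, 0.993, 0.0], [0.002, 0.0, -1.0]]
contact_force: [3.5, -0.8, -21.4]
width: 23.8
gripper_force: 40.0
```

The catch holds against lifting (−21 N), so it is locked. Seating the arm again and releasing.

Request:
{"method": "apply_moves", "body": {
  "plan": [
    [[0,0,-0.2],[0,0,0],0],
    [[0,0,-0.2],[0,0,0],0],
    [[0,0,-0.1],[0,0,0],0],
    [[0,0,-0.1],[0,0,0],0],
    [[0,0,0],[0,0,0],0]
  ]
}}

```text
time_s: 15.55
ee_pos: [685.4, -83.6, 59.2]
tcp_rot: [[-0.993, -0.119, 0.002], [-0.119, 0.993, -0.0], [-0.002, -0.0, -1.0]]
contact_force: [-1.4, -0.5, -1.5]
width: 23.7
gripper_force: 40.0
```

Request:
{"method": "apply_moves", "body": {
  "plan": [
    [[0,0,0],[0,0,0],0.4],
    [[0,0,0],[0,0,0],0.7],
    [[0,0,0],[0,0,0],1],
    [[0,0,0],[0,0,0],1],
    [[0,0,0],[0,0,0],1],
    [[0,0,0],[0,0,0],1],
    [[0,0,1],[0,0,0],1],
    [[0,0,3],[0,0,0],1],
    [[0,0,4],[0,0,0],1],
    [[0,0,4],[0,0,0],1],
    [[-2,0,2],[0,0,0],1],
    [[-3,0,0],[0,0,0],1],
    [[-3,0,0],[0,0,0],1],
    [[0,0,0],[0,0,0],1]
  ]
}}

```text
time_s: 16.95
ee_pos: [601.8, -84.0, 199.5]
tcp_rot: [[-0.993, -0.118, 0.0], [-0.118, 0.993, -0.001], [0.0, -0.001, -1.0]]
contact_force: [0.2, -0.0, -0.2]
width: 87.0
gripper_force: 0.0
```

Request:
{"method": "apply_moves", "body": {
  "plan": [
    [[-2,1,0],[0,0,-0.145],1],
    [[-2,1,0],[0,0,-0.145],1],
    [[-2,1,0],[0,0,-0.145],1],
    [[-2,1,0],[0,0,-0.145],1],
    [[-2,1,0],[0,0,-0.145],1],
    [[-2,1,0],[0,0,-0.145],1],
    [[-2,1,0],[0,0,-0.145],1],
    [[-0.9,1,-2],[0,0,-0.145],1],
    [[0,0.6,-2],[0,0,-0.145],1],
    [[0,0,-2],[0,0,-0.145],1],
    [[0,0,0],[0,0,-0.035],1],
    [[0,0,0],[0,0,0],1]
  ]
}}

```text
time_s: 18.15
ee_pos: [455.7, 2.7, 138.2]
tcp_rot: [[-0.203, 0.979, -0.0], [0.979, 0.203, 0.0], [0.0, -0.0, -1.0]]
contact_force: [-0.3, 0.5, 1.1]
width: 87.4
gripper_force: 0.0
```

```bash
python3 - <<'E'
from h import *
s=monitor.observe(); print(s["ee_pos"],s["q"].round(2))
C=cam("wrist"); im=camera("wrist"); sc=camera("scene"); sd=camera("side")
for n,i in (("w3",im),("s3",sc),("d3",sd)): np.save(f"pics/{n}.npy",i)
v=np.hstack([cv2.resize(im,(400,250)),cv2.resize(sc[110:250,280:420],(250,250),interpolation=cv2.INTER_CUBIC)])
cv2.imwrite("pics/v3.png",v[:,:,::-1])
E
```

```text
[455.74344979   2.66470592 138.2385834 ] [ 0.04  0.01 -0.14  2.02  0.    1.11  0.1 ]
```

View pics/v3.png

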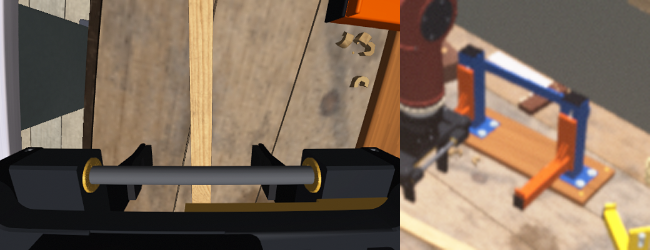

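The orange arm hangs on the bare upright, and the strip runs straight between the open fingers (column ~201 of 400). Grasping the strip.

Request:
{"method": "apply_moves", "body": {
  "plan": [
    [[0,0,-3],[0,0,0],1],
    [[0,0,-3],[0,0,0],1],
    [[0,0,-3],[0,0,0],1],
    [[0,0,-2],[0,0,0],1],
    [[0,0,-1.5],[0,0,0],1],
    [[0,0,-0.9],[0,0,0],1],
    [[0,0,0],[0,0,0],1],
    [[0,0,0],[0,0,0],0],
    [[0,0,0],[0,0,0],0],
    [[0,0,0],[0,0,0],0],
    [[0,0,0],[0,0,0],0],
    [[0,0,0],[0,0,0],0],
    [[0,0,0],[0,0,0],0],
    [[0,0,0],[0,0,0],0],
    [[0,0,0],[0,0,0],0]
  ],
  "force": 20
}}

```text
time_s: 19.8
ee_pos: [455.4, 2.5, 4.0]
tcp_rot: [[-0.203, 0.979, -0.0], [0.979, 0.203, -0.0], [0.0, -0.0, -1.0]]
contact_force: [-0.5, -0.4, 1.4]
width: 31.6
gripper_force: 20.0
```

Request:
{"method": "apply_moves", "body": {
  "plan": [
    [[0,0,1],[0,0,0],0],
    [[0,0,2],[0,0,0],0],
    [[0,0,3],[0,0,0],0],
    [[0,0,3],[0,0,0],0],
    [[0,0,3],[0,0,0],0],
    [[0,0,2],[0,0,0],0],
    [[2,0,0],[0,0,-0.02],0],
    [[3,1,0],[0,0,-0.02],0],
    [[3,1,0],[0,0,-0.02],0],
    [[3,1,0],[0,0,-0.02],0],
    [[3,1,0],[0,0,0],0],
    [[3,0,0],[0,0,0],0],
    [[1.5,0,0],[0,0,0],0],
    [[0,0,-2],[0,0,0],0],
    [[0,0,-1],[0,0,0],0],
    [[0,0,0],[0,0,0],0]
  ]
}}

```text
time_s: 21.4
ee_pos: [638.9, 42.3, 112.4]
tcp_rot: [[-0.125, 0.992, -0.004], [0.992, 0.125, -0.0], [0.0, -0.004, -1.0]]
contact_force: [0.2, 1.4, -1.1]
width: 31.7
gripper_force: 20.0
```

```bash
python3 - <<'E'
from h import *
a=camera("scene")[110:250,260:420]; b=camera("side")[110:250,220:380]
cv2.imwrite("pics/v4.png",np.hstack([cv2.resize(q,(400,350),interpolation=cv2.INTER_CUBIC) for q in (a,b)])[:,:,::-1])
E
```

```text
(no output)
```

View pics/v4.png

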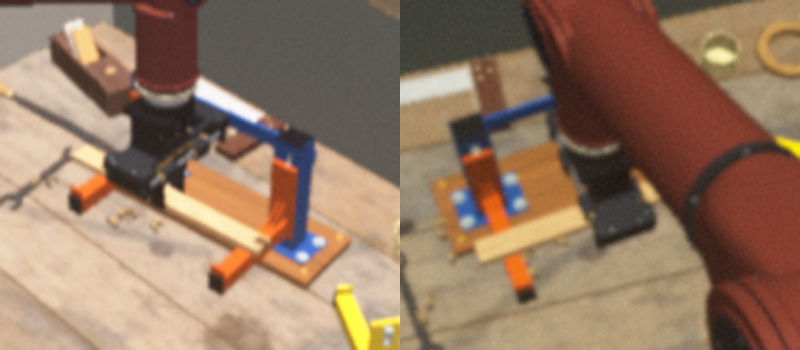

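The strip is above both arms, between the lips and the end plates. Lowering it gently.

Request:
{"method": "apply_moves", "body": {
  "plan": [
    [[0,0,-0.6],[0,0,0],0],
    [[0,0,-0.6],[0,0,0],0],
    [[0,0,-0.4],[0,0,0],0],
    [[0,0,-0.2],[0,0,0],0],
    [[0,0,-0.1],[0,0,0],0],
    [[0,0,0],[0,0,0],0]
  ]
}}

```text
time_s: 22.1
ee_pos: [640.4, 42.5, 94.9]
tcp_rot: [[-0.125, 0.992, -0.0], [0.992, 0.125, -0.0], [0.0, -0.0, -1.0]]
contact_force: [1.1, 0.3, -0.1]
width: 31.5
gripper_force: 20.0
```

Request:
{"method": "apply_moves", "body": {
  "plan": [
    [[0,0,-0.1],[0,0,0],0],
    [[0,0,-0.1],[0,0,0],0],
    [[0,0,0],[0,0,0],0]
  ]
}}

```text
time_s: 22.4
ee_pos: [640.4, 42.5, 93.0]
tcp_rot: [[-0.125, 0.992, -0.0], [0.992, 0.125, 0.0], [0.0, -0.0, -1.0]]
contact_force: [0.4, -0.2, -0.5]
width: 31.8
gripper_force: 20.0
```

Request:
{"method": "apply_moves", "body": {
  "plan": [
    [[0,0,-0.1],[0,0,0],0],
    [[0,0,-0.1],[0,0,0],0],
    [[0,0,0],[0,0,0],0]
  ]
}}

```text
time_s: 22.7
ee_pos: [640.4, 42.5, 90.9]
tcp_rot: [[-0.125, 0.992, -0.0], [0.992, 0.125, -0.0], [0.0, -0.0, -1.0]]
contact_force: [-0.1, -0.5, -1.6]
width: 32.0
gripper_force: 20.0
```

Request:
{"method": "apply_moves", "body": {
  "plan": [
    [[0,0,-0.1],[0,0,0],0],
    [[0,0,0],[0,0,0],0]
  ]
}}

```text
time_s: 22.9
ee_pos: [640.4, 42.4, 90.0]
tcp_rot: [[-0.125, 0.992, -0.0], [0.992, 0.125, -0.0], [-0.0, -0.0, -1.0]]
contact_force: [0.2, -0.2, -1.7]
width: 31.8
gripper_force: 20.0
```

Request:
{"method": "apply_moves", "body": {
  "plan": [
    [[0,0,-0.05],[0,0,0],0],
    [[0,0,0],[0,0,0],0]
  ]
}}

```text
time_s: 23.1
ee_pos: [640.5, 42.5, 89.6]
tcp_rot: [[-0.125, 0.992, 0.0], [0.992, 0.125, 0.0], [0.0, 0.0, -1.0]]
contact_force: [1.1, 0.4, 0.1]
width: 32.1
gripper_force: 20.0
```

Request:
{"method": "apply_moves", "body": {
  "plan": [
    [[0,0,-0.05],[0,0,0],0],
    [[0,0,0],[0,0,0],0]
  ]
}}

```text
time_s: 23.3
ee_pos: [640.5, 42.5, 89.0]
tcp_rot: [[-0.125, 0.992, -0.0], [0.992, 0.125, 0.0], [0.0, -0.0, -1.0]]
contact_force: [-0.1, -0.2, -0.0]
width: 31.8
gripper_force: 20.0
```

Request:
{"method": "apply_moves", "body": {
  "plan": [
    [[0,0,-0.05],[0,0,0],0],
    [[0,0,0],[0,0,0],0]
  ]
}}

```text
time_s: 23.5
ee_pos: [640.5, 42.4, 88.6]
tcp_rot: [[-0.125, 0.992, 0.0], [0.992, 0.125, -0.0], [-0.0, 0.0, -1.0]]
contact_force: [-0.7, -0.2, 0.0]
width: 31.8
gripper_force: 20.0
```

Request:
{"method": "apply_moves", "body": {
  "plan": [
    [[0,0,0],[0,0,0],0.42],
    [[0,0,0],[0,0,0],0.5],
    [[0,0,0],[0,0,0],0.6],
    [[0,0,0],[0,0,0],0.8],
    [[0,0,0],[0,0,0],1],
    [[0,0,0],[0,0,0],1],
    [[0,0,0],[0,0,0],1],
    [[0,0,1],[0,0,0],1],
    [[0,0,2],[0,0,0],1],
    [[0,0,4],[0,0,0],1],
    [[0,0,4],[0,0,0],1],
    [[-3,0,4],[0,0,0],1],
    [[-4,0,0],[0,0,0],1],
    [[-4,0,0],[0,0,0],1],
    [[-4,0,0],[0,0,0],1],
    [[0,0,0],[0,0,0],1],
    [[0,0,0],[0,0,0],1],
    [[0,0,0],[0,0,0],1]
  ]
}}

```text
time_s: 25.3
ee_pos: [491.3, 42.5, 239.3]
tcp_rot: [[-0.125, 0.992, 0.001], [0.992, 0.125, 0.0], [0.0, 0.001, -1.0]]
contact_force: [-0.6, -0.2, 0.6]
width: 87.1
gripper_force: 0.0
```

```bash
python3 - <<'E'
from h import *
a=camera("scene")[110:250,260:420]; b=camera("wrist")
cv2.imwrite("pics/v5.png",np.hstack([cv2.resize(a,(400,350),interpolation=cv2.INTER_CUBIC),cv2.resize(b,(400,350))])[:,:,::-1])
E
```

```text
(no output)
```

View pics/v5.png

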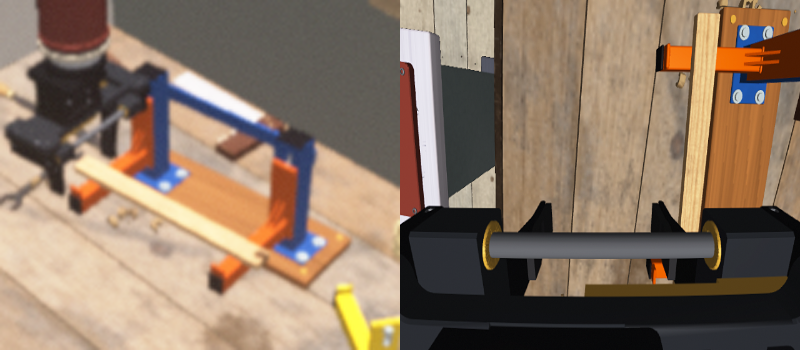

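The strip lies across both arms and the tool is clear of everything. Handing in.

```bash
python3 -c "
from workcell import workorder
print(workorder.sign_off())"
```

```text
the job is handed in; nothing more can be done
None
```

The orange arm is hooked into the bare upright and locked (the catch held against a 21 N wrist reading when I pulled it up), the strip lies across both arms, and the job is handed in at about 25 s; sign-off returned no verdict.

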